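Close the cleaning port of a bench cake-batter depositor

TASK

Close the depositor's cleaning port: take the round steel cover by its knob from the parts tray, lay it on the grey seat plate and slide it about gently, by feel, until it drops fully home in the round recess, and let go. Then swing the hold-down bar with the red handle all the way across the cover to its stop. Do not press the cover hard on the machine, and leave everything else on the table where it is.

Things in the scene. Friction and masses are not known exactly. Their poses are not given: they have to be found in the camera images.
- depositor: bench depositor, a fixed steel housing with a deck 300 mm (x) by 460 mm (y), 120 mm above the table; origin: centre of its underside, on the table; x points away from its control panel (away from the robot), y to the robot's left, z up. A conical hopper 182 mm wide stands on the deck at x = 0, y = -125 mm; its top is 310 mm above the table
- port (a point): NOMINAL centre of the cleaning port, on the top face of the grey 150 mm square seat plate, 132 mm above the table; depositor x 0, y +110 mm. In the plate's middle is a round flat-floored recess, 83 mm across, 5 mm deep. Screws in slots fix the plate: the true recess lies up to 7 mm from this point along the depositor's x, and also along its y, unmeasured, to be found by feel
- cover: flat steel disc 80 mm across, 5 mm thick, lower edge bevelled 1 mm, with an upright black round knob 24 mm across in its middle, up to 36 mm above the disc's underside; 0.2 to 0.33 kg. Origin: centre of its underside, z up. It starts on the tray's floor, 3 mm above the table. On the seat plate the origin is 132 mm above the table; home in the recess 127 mm, its top flush
- cover_knob (a point): on the axis of the cover's knob, 26 mm above the disc's underside: a good height to grip (fingertips then clear the disc)
- bar (a joint): hold-down bar on an upright pivot, rad: 0 = open, pointing along the depositor's +x; it turns clockwise seen from above to 1.57 = at its stop, pointing along the depositor's -y, 2.5 mm above the seat plate, over the rim of the cover. Starts between 0 and 0.35, stays where left, takes 1 to 2 N at the handle. A cover lying on top of the plate blocks it
- bar_pivot (a point): on the bar's pivot axis, 98 mm from the port's nominal centre along the depositor's +y, 132 mm above the table. The bar reaches 73 mm from this axis, is 16 mm wide, and its upper face is 143 mm above the table
- bar_grip (a point): middle of the bar's red handle, an upright round pin 14 mm across that stands 143 to 183 mm above the table, 48 mm from the pivot axis; this point, 165 mm above the table, moves with the bar
- tray: parts tray, blue plastic, 310 mm (x) x 300 mm (y), rim 14 mm high, fixed; origin: centre of its underside. The cover, two nozzles and the spacer lie in it, one near each corner, about 65 mm from the middle in x and in y, any of them at any corner; a wing nut lies in the middle
- nozzle_a: bystander in the tray: steel cone nozzle 52 mm wide, 60 mm high, narrow tip; origin: centre of its underside
- nozzle_b: bystander in the tray: steel cone nozzle 52 mm wide, 60 mm high, wider tip; origin: centre of its underside
- spacer: bystander in the tray: white plastic ring 66 mm across, 12 mm high; origin: centre of its underside
- spatula: bystander: spatula lying beyond the tray; origin: in its middle, underside
- brush: bystander: brush lying left of the tray; origin: in its middle, underside
- nut: bystander in the tray's middle: brass wing nut 40 mm wide, 14 mm high; origin: centre of its underside
Things that resemble listed ones, but are neither listed nor needed, are in the scene too. Leave any blue or green look-alike of the cover alone.

How it is judged:
By the outcome, as a careful person would: the job done as asked, in the order asked, and still so for the second after the job is handed in, with the robot touching nothing.
It also fails if it takes over 72 s, if anything falls off the work surface, if the arm or the gripper's body presses on something with over 40 N, if the wrist force passes 120 N, or if a joint passes its speed limit or range.

ROBOT

A 7-joint arm with a two-finger parallel gripper is mounted at the origin on the work surface. World frame = base frame: x ahead of the robot, y to its left, z up, the work surface at z = 0. Lengths are in m, angles in rad, forces in N, time in s.
With the tool pointing down it reaches from about 0.35 to 0.9 m from the base axis. Payload 8.1 kg.
Tool frame: the origin (TCP) lies midway between the tips of the shut fingers; the grasp point (between the pads) lies 19 mm behind it; z points along the fingers, y is the line along which they close (so a half turn about z gives the same grasp; the last joint's range is limited). The gripper opens to 92 mm and grips with 3 to 60 N. Pads are 19 mm wide; open, the fingers measure 130 mm over their backs; the gripper's body (75 mm by 190 mm) begins 47 mm behind the grasp point.
Start: joints at [-1.283, 0.434, 0.025, 1.573, -0.012, 1.134, -0.075], TCP at [0.238, 0.578, 0.227] pointing down, gripper open.
Joint ranges: [-2.62, 2.62], [-0.44, 2.09], [-1.27, 1.32], [0.08, 2.57], [-1.32, 4.46], [0.12, 2], [-2.74, 2.74]. Speed limits (rad/s): [2.22, 2.22, 3.01, 3.01, 3.14, 3.14, 3.14].

INTERFACE

Orientations are given as a rotation vector (axis times angle).
In Python, from cell import arm gives the robot as it stands.
- The arm moves only by the tool move_arm, never from a script. Its argument "motion" is a list of rows, each an object of numbers: "tx", "ty", "tz": the shift along the tool's x, y, z normalised to -1 to 1, where 1 is 1000 mm; "twist": the turn about the tool's z normalised to -1 to 1, where 1 is pi/2 rad. In form: [{"tx": .., "ty": .., "tz": .., "twist": ..}, ...]. A call has 1 to 12 rows; each row shifts and turns the commanded pose from where the row before left it, along the tool's axes as they then stand; what a row does not reach is not made up. A row lasts 1/10 s, in which the tool goes at most 50 mm and 8.59 degrees, less where a joint would pass 70% of its speed; a pose out of reach is approached as far as the arm can. A call with a number of a shift or a turn outside -1 to 1 is refused whole. A call with a gripper value outside its range is refused whole. "gripper" is the gripper's target within -1 to 1 (shut at 1, half-way at 0, fully open at -1), set as the call begins (left out, the last holds). The fingers move at their own pace and stop on an object; "squeeze" is the grip in N (left out, the last holds). Time passes only in rows, so rows that do not move let the fingers close. It gives the time, the measured TCP pose, the force, the opening and the grip force at its end, in the units of the state.
- arm.observe(): the state, without advancing time (a new reading comes with each control period).
- arm.get_image(name): name is "scene" or "top"; returns the picture (384x512x3 uint8, red, green, blue); there is no depth.
- arm.calibration(name): a dict with "K" (3x3 intrinsics, pixels), "T" (4x4, takes a point from camera to world coordinates). Camera axes: x right, y down, z forward; pixel columns grow to the right and rows downward; lengths in m; the calibration is good to about 2 mm. A picture is of the moment at which its call begins. calibration takes no time and is no camera call.
- arm.sign_off(): hands the job in; it is judged then, once.
Trained networks look in the newest picture that a camera, given by its name, has taken for a name from the list of things; names that differ only in an ending like _2 or _b are one class to them, and where a whole thing is asked for, a point or a joint stands for the part that bears it (a point fixed in the world has none). Each returns a list of dicts, best first, with "conf" (0 to 1); they miss things now and then, are a little off and sometimes report something else, mostly with a low value. They report only what shows in the picture. A call takes as long as a camera call. They do not tell look-alikes from the thing itself.
- arm.look_for(camera, query): "point" ([column, row] as shares, 0 to 1, of the picture: columns of its width, rows of its height, amid what is visible of it).
- arm.regions_of(camera, query): "region" (384x512 bool, what is visible of it) and "point" ([column, row] as shares, 0 to 1, of the picture: columns of its width, rows of its height, amid what is visible of it).
- arm.place_of(camera, query): "point" ([column, row] as shares, 0 to 1, of the picture: columns of its width, rows of its height: a listed point, or the origin of a listed thing).
The state is a dict: "clock": time; "joints": joint angles; "dq": joint speeds; "joint_efforts": joint torques, N m; "position": TCP position; "ee_rot": TCP orientation; "force": force on the tool from outside, world axes, zero at the start; "ft_torque": the same for the moment, N m; "width": opening from 0.0 (shut) to 1.0 (fully open); "gripper_force": force on a finger pad.
Only numpy, scipy, OpenCV 4.12 (cv2) and the standard library are available. Lean on these libraries where they do the work, as an engineer would, in place of code of your own. Each camera call takes 0.05 s, during which the arm holds its last target. There are 200 camera calls.

## Working session

There is one attempt and no reset: what is moved stays moved. The work goes in short steps, Python scripts to look and compute and a tool call to move; the robot and the scene stay as the last step left them, time stands still between calls to the robot, and variables do not carry over. Pictures are saved under pics/ and viewed, at most 10 in all, crops included, and the job is handed in when it is done.

Besides the shell and the picture viewer there is one more tool, called after "Emit:" in YAML: its name, and indented under it one key for each argument. move_arm: Moves the arm, as the interface text tells. Scaled input: -1 to 1 covers 1000 mm each way for a shift and pi/2 rad each way for a turn. Its arguments: {"type":"object","properties":{"motion":{"type":"array","items":{"type":"object","properties":{"tx":{"type":"number"},"ty":{"type":"number"},"tz":{"type":"number"},"twist":{"type":"number"}}}},"gripper":{"type":"number"},"squeeze":{"type":"number"}},"required":["motion"]}

```bash
mkdir -p pics; cat > h.py <<'E'
import numpy as np, cv2
from cell import arm
def world(cam,pt,z):
    c=arm.calibration(cam);K=np.array(c["K"]);T=np.array(c["T"])
    d=T[:3,:3]@np.linalg.solve(K,[pt[0]*512,pt[1]*384,1]);o=T[:3,3]
    return o+d*(z-o[2])/d[2]
def proj(cam,p):
    c=arm.calibration(cam);K=np.array(c["K"]);T=np.array(c["T"])
    q=K@(T[:3,:3].T@(np.array(p)-T[:3,3]));return q[:2]/q[2]
def save(cam,n):
    im=arm.get_image(cam);cv2.imwrite(f"pics/{n}.png",im[:,:,::-1]);return im
E
python3 - <<'E'
from h import *
np.set_printoptions(precision=4,suppress=True)
print(arm.observe())
a=save("top","t0");b=save("scene","s0")
for cam in("top","scene"):
    print(cam,np.array(arm.calibration(cam)["T"])[:3,3])
    for n,z in(("cover",.003),("cover_knob",.029),("port",.132),("bar_pivot",.132),("bar_grip",.165),("depositor",0),("tray",0)):
        for r in arm.place_of(cam,n)[:3]:print(n,round(r["conf"],2),np.array(r["point"])*[512,384],world(cam,r["point"],z))
E
```

```text
{'clock': 0.0, 'joints': array([-1.2826,  0.4352,  0.025 ,  1.5741, -0.0116,  1.134 , -0.0751]), 'dq': array([-0.0008, -0.0002, -0.0003, -0.0013, -0.001 , -0.0001, -0.    ]), 'joint_efforts': array([  0.0012, -66.7869,   0.9855, -31.4456,  -0.0604,   0.0429,
         0.0002]), 'position': array([0.238 , 0.5774, 0.2259]), 'ee_rot': array([-0.6101, -3.0817,  0.0025]), 'force': array([ 0.1545, -0.458 ,  0.1614]), 'ft_torque': array([-0.0057, -0.0158,  0.004 ]), 'gripper_force': 0.0, 'width': 0.9998385880282258}
top [0.2701 0.1012 1.3815]
cover 0.96 [160.7168 228.4032] [0.4509 0.3376 0.003 ]
cover 0.83 [184.1152 284.3904] [0.2984 0.2689 0.003 ]
cover 0.78 [100.8128 237.696 ] [0.4255 0.5021 0.003 ]
cover_knob 0.83 [ 97.4848 235.6992] [0.428  0.5039 0.029 ]
cover_knob 0.77 [182.9888 290.304 ] [0.2825 0.2683 0.029 ]
cover_knob 0.56 [161.1776 226.2144] [0.4535 0.3321 0.029 ]
port 0.97 [365.6192 179.0976] [ 0.5603 -0.2071  0.132 ]
bar_pivot 0.66 [322.0992 176.7168] [ 0.5668 -0.0953  0.132 ]
bar_pivot 0.45 [205.7216 223.6032] [0.4459 0.2025 0.132 ]
bar_grip 0.49 [329.3184 158.2848] [ 0.6069 -0.11    0.165 ]
depositor 0.73 [387.3792 189.312 ] [ 0.5612 -0.2997  0.    ]
tray 0.65 [186.88   203.2896] [0.5221 0.267  0.    ]
scene [ 1.083  -0.4913  0.8092]
cover 0.78 [281.088 177.984] [0.4504 0.3348 0.003 ]
cover 0.63 [305.408 158.208] [0.4398 0.487  0.003 ]
cover 0.55 [231.8848 167.5008] [0.2848 0.2615 0.003 ]
cover_knob 0.87 [282.624  171.6096] [0.4521 0.3388 0.029 ]
cover_knob 0.79 [306.1248 151.488 ] [0.4367 0.4914 0.029 ]
cover_knob 0.51 [233.1136 164.6976] [0.302  0.2516 0.029 ]
port 0.69 [170.8032 256.8192] [ 0.5558 -0.1959  0.132 ]
bar_pivot 0.7 [204.3904 232.3968] [ 0.5537 -0.0923  0.132 ]
bar_grip 0.66 [217.4976 237.504 ] [ 0.6135 -0.102   0.165 ]
bar_grip 0.29 [323.2768 258.3936] [0.8266 0.0127 0.165 ]
depositor 0.94 [142.8992 322.7136] [ 0.5649 -0.3059  0.    ]
tray 0.96 [286.4128 197.6832] [0.527  0.2699 0.    ]
```

```bash
python3 - <<'E'
import cv2
a=cv2.imread("pics/t0.png");cv2.imwrite("pics/t0b.png",cv2.resize(a[110:330,70:470],(800,440),interpolation=cv2.INTER_CUBIC))
b=cv2.imread("pics/s0.png");cv2.imwrite("pics/s0b.png",cv2.resize(b,(768,576),interpolation=cv2.INTER_CUBIC))
E
```

```text
(no output)
```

View pics/t0b.png

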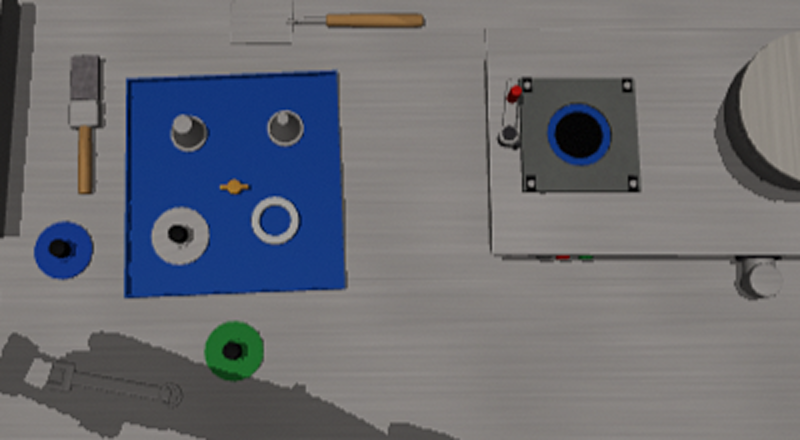

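View pics/s0b.png

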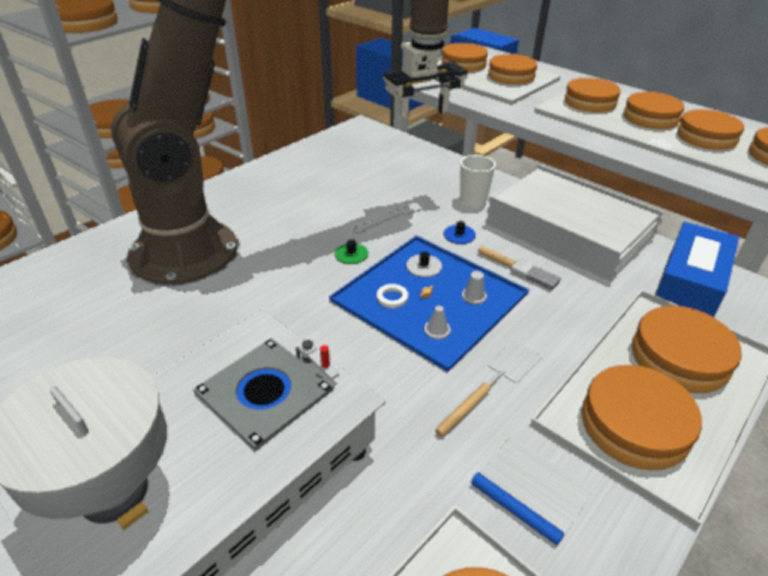

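The steel cover is at the tray's lower-left corner (top image px ~160,228), and the blue and green look-alikes lie outside the tray. The recess shows as a blue ring around a black hole at about (360,177), with the red handle at (327,157) and the pivot near (324,177). Next I'll refine these positions.

```bash
python3 - <<'E'
from h import *
np.set_printoptions(precision=4,suppress=True)
for cam,n,roi in(("top","t0",(330,390,150,205)),("scene","s0",(140,210,230,285))):
    im=cv2.imread(f"pics/{n}.png").astype(int);x0,x1,y0,y1=roi
    s=im[y0:y1,x0:x1];m=((s[:,:,0]-s[:,:,2]>35)).astype(np.uint8)
    c=max(cv2.findContours(m,cv2.RETR_EXTERNAL,cv2.CHAIN_APPROX_NONE)[0],key=len)
    (u,v),ax,an=cv2.fitEllipse(c);u+=x0+.5;v+=y0+.5
    print(cam,"ring",u,v,ax,"world z.132",world(cam,[u/512,v/384],.132),"z.127",world(cam,[u/512,v/384],.127))
    red=(im[:,:,2]-im[:,:,1]>90)&(im[:,:,2]-im[:,:,0]>90)
    if cam=="top":red[:, :310]=0;red[:,345:]=0;red[200:]=0;red[:140]=0
    else:red[:,:200]=0;red[:,230:]=0;red[260:]=0;red[:220]=0
    vv,uu=np.nonzero(red);print("red",len(uu),uu.mean()+.5,vv.mean()+.5,world(cam,[(uu.mean()+.5)/512,(vv.mean()+.5)/384],.165))
    # cover disc
    px=proj(cam,[.4505,.336,.008]);print("cover px",px)
    g=im[int(px[1])-25:int(px[1])+25,int(px[0])-25:int(px[0])+25]
    blue=(g[:,:,0]-g[:,:,2]>35);l=cv2.connectedComponents((~blue).astype(np.uint8))[1]
    k=(l==l[25,20])|(l==l[25,30]);vv,uu=np.nonzero(k);
    hull=cv2.convexHull(np.c_[uu,vv].astype(np.int32));(u,v),ax,_=cv2.fitEllipse(hull);u+=int(px[0])-24.5;v+=int(px[1])-24.5
    print("disc",u,v,ax,k.sum(),world(cam,[u/512,v/384],.007))
# deck front edge & plate orientation from top: crop corner screws
def w(cx,cy,z):return world("top",[(cx/2+70)/512,(cy/2+110)/384],z)
for c in((527,84),(627,85),(633,183),(531,183)):print("screw",w(*c,.134))
print("deck corner",w(493,255,.12),w(486,30,.12), "pivot",w(509,136,.15))
E
```

```text
top ring 359.5454349517822 177.4222240447998 (29.594247817993164, 31.377002716064453) world z.132 [ 0.5648 -0.1916  0.132 ] z.127 [ 0.566  -0.1928  0.127 ]
red 19 328.3421052631579 155.3421052631579 [ 0.6146 -0.1078  0.165 ]
cover px [160.9737 228.3239]
disc 160.23122024536133 228.091646194458 (28.18274688720703, 28.86071014404297) 649 [0.4513 0.3382 0.007 ]
scene ring 175.9015884399414 259.7100353240967 (26.447908401489258, 36.971824645996094) world z.132 [ 0.571  -0.1933  0.132 ] z.127 [ 0.5672 -0.1911  0.127 ]
red 48 216.47916666666666 236.25 [ 0.6089 -0.1009  0.165 ]
cover px [281.4183 176.6832]
disc 282.69483757019043 177.06597137451172 (15.048551559448242, 22.14556121826172) 269 [0.4543 0.3384 0.007 ]
screw [ 0.6323 -0.1269  0.134 ]
screw [ 0.6308 -0.2569  0.134 ]
screw [ 0.5013 -0.2566  0.134 ]
screw [ 0.5015 -0.1268  0.134 ]
deck corner [ 0.4116 -0.0775  0.12  ] [ 0.7111 -0.0778  0.12  ] pivot [ 0.5592 -0.0984  0.15  ]
```

Emit:
move_arm:
  motion:
    - {"tx": -0.0321,"ty": -0.0155}
    - {"tx": -0.0321,"ty": -0.0155}
    - {"tx": -0.0321,"ty": -0.0155}
    - {"tx": -0.0321,"ty": -0.0155}
    - {"tx": -0.0321,"ty": -0.0155}
    - {"tx": -0.0321,"ty": -0.0155}
    - {"tx": -0.0321,"ty": -0.0155,"tz": 0.03}
    - {"tx": -0.0321,"ty": -0.0155,"tz": 0.03}
    - {"tx": -0.0321,"ty": -0.0155,"tz": 0.03}
    - {"tz": 0.02}
    - {}
    - {}
  gripper: 0
  squeeze: 25

```text
invalid input
```

Emit:
move_arm:
  motion:
    - {"tx": -0.0321,"ty": -0.0155,"tz": 0,"twist": 0}
    - {"tx": -0.0321,"ty": -0.0155,"tz": 0,"twist": 0}
    - {"tx": -0.0321,"ty": -0.0155,"tz": 0,"twist": 0}
    - {"tx": -0.0321,"ty": -0.0155,"tz": 0,"twist": 0}
    - {"tx": -0.0321,"ty": -0.0155,"tz": 0,"twist": 0}
    - {"tx": -0.0321,"ty": -0.0155,"tz": 0,"twist": 0}
    - {"tx": -0.0321,"ty": -0.0155,"tz": 0.03,"twist": 0}
    - {"tx": -0.0321,"ty": -0.0155,"tz": 0.03,"twist": 0}
    - {"tx": -0.0321,"ty": -0.0155,"tz": 0.03,"twist": 0}
    - {"tx": 0,"ty": 0,"tz": 0.02,"twist": 0}
    - {"tx": 0,"ty": 0,"tz": 0,"twist": 0}
    - {"tx": 0,"ty": 0,"tz": 0,"twist": 0}
  gripper: 0
  squeeze: 25

```text
clock: 2.0
position: [0.4517, 0.3396, 0.1171]
ee_rot: [-0.609, -3.082, -0.0]
force: [-0.9, 1.0, -1.2]
width: 0.497
gripper_force: 0.0
```

Emit:
move_arm:
  motion:
    - {"tx": -0.001,"ty": -0.001,"tz": 0.03,"twist": 0}
    - {"tx": 0,"ty": 0,"tz": 0.03,"twist": 0}
    - {"tx": 0,"ty": 0,"tz": 0.025,"twist": 0}
    - {"tx": 0,"ty": 0,"tz": 0.012,"twist": 0}
    - {"tx": 0,"ty": 0,"tz": 0.0085,"twist": 0}
    - {"tx": 0,"ty": 0,"tz": 0,"twist": 0}
    - {"tx": 0,"ty": 0,"tz": 0,"twist": 0}

```text
clock: 2.7
position: [0.4532, 0.3383, 0.0123]
ee_rot: [0.609, 3.081, 0.002]
force: [-0.3, 0.4, 0.3]
width: 0.503
gripper_force: 0.0
```

Emit:
move_arm:
  motion:
    - {"tx": 0,"ty": 0,"tz": 0,"twist": 0}
    - {"tx": 0,"ty": 0,"tz": 0,"twist": 0}
    - {"tx": 0,"ty": 0,"tz": 0,"twist": 0}
    - {"tx": 0,"ty": 0,"tz": 0,"twist": 0}
    - {"tx": 0,"ty": 0,"tz": 0,"twist": 0}
    - {"tx": 0,"ty": 0,"tz": 0,"twist": 0}
  gripper: 1
  squeeze: 25

```text
clock: 3.3
position: [0.4531, 0.3381, 0.0118]
ee_rot: [0.61, 3.081, 0.002]
force: [0.8, -0.0, 6.0]
width: 0.254
gripper_force: 25.0
```

Emit:
move_arm:
  motion:
    - {"tx": 0,"ty": 0,"tz": -0.01,"twist": 0}
    - {"tx": 0,"ty": 0,"tz": -0.03,"twist": 0}
    - {"tx": 0,"ty": 0,"tz": -0.04,"twist": 0}
    - {"tx": 0,"ty": 0,"tz": -0.04,"twist": 0}
    - {"tx": 0,"ty": 0,"tz": -0.04,"twist": 0}
    - {"tx": 0,"ty": 0,"tz": -0.03,"twist": 0}
    - {"tx": 0,"ty": 0,"tz": -0.01,"twist": 0}
    - {"tx": -0.01,"ty": -0.015,"tz": 0,"twist": 0}
    - {"tx": -0.02,"ty": -0.03,"tz": 0,"twist": 0}
    - {"tx": -0.022,"ty": -0.032,"tz": 0,"twist": 0}
    - {"tx": -0.022,"ty": -0.032,"tz": 0,"twist": 0}
    - {"tx": -0.022,"ty": -0.032,"tz": 0,"twist": 0}

```text
clock: 4.5
position: [0.4865, 0.1676, 0.2095]
ee_rot: [-0.61, -3.079, 0.004]
force: [0.6, 0.0, -2.1]
width: 0.259
gripper_force: 25.0
```

Emit:
move_arm:
  motion:
    - {"tx": -0.022,"ty": -0.032,"tz": 0,"twist": 0}
    - {"tx": -0.022,"ty": -0.032,"tz": 0,"twist": 0}
    - {"tx": -0.022,"ty": -0.032,"tz": 0,"twist": 0}
    - {"tx": -0.022,"ty": -0.032,"tz": 0,"twist": 0}
    - {"tx": -0.022,"ty": -0.032,"tz": 0,"twist": 0}
    - {"tx": -0.022,"ty": -0.032,"tz": 0,"twist": 0}
    - {"tx": -0.022,"ty": -0.032,"tz": 0,"twist": 0}
    - {"tx": -0.022,"ty": -0.032,"tz": 0,"twist": 0}
    - {"tx": -0.02,"ty": -0.03,"tz": 0,"twist": 0}
    - {"tx": -0.015,"ty": -0.02,"tz": 0,"twist": 0}
    - {"tx": 0,"ty": 0,"tz": 0,"twist": 0}
    - {"tx": 0,"ty": 0,"tz": 0,"twist": 0}

```text
clock: 5.7
position: [0.5645, -0.1935, 0.2094]
ee_rot: [-0.613, -3.078, 0.0]
force: [-0.8, 0.2, -1.9]
width: 0.253
gripper_force: 25.0
```

```bash
python3 - <<'E'
from h import *
from scipy.spatial.transform import Rotation as R
np.set_printoptions(precision=4,suppress=True)
o=arm.observe();print(o);print(R.from_rotvec(o["ee_rot"]).as_matrix())
E
```

```text
{'clock': 5.7, 'joints': array([ 0.0107,  0.4112,  0.3238,  1.6844, -0.1447,  1.0729,  1.5569]), 'dq': array([-0.0288, -0.0125, -0.023 ,  0.0044, -0.0058,  0.0022, -0.0068]), 'joint_efforts': array([  2.0186, -62.5683,   6.4004, -31.3359,   0.2942,  -0.0013,
         0.1267]), 'position': array([ 0.5645, -0.1935,  0.2094]), 'ee_rot': array([-0.6127, -3.0778,  0.0002]), 'force': array([-0.7601,  0.1701, -1.8881]), 'ft_torque': array([0.0669, 0.0145, 0.0246]), 'gripper_force': 24.998689591884613, 'width': 0.25259774714755484}
[[-0.9238  0.3829 -0.0034]
 [ 0.3829  0.9238  0.0005]
 [ 0.0033 -0.0008 -1.    ]]
```

Emit:
move_arm:
  motion:
    - {"tx": -0.001,"ty": 0.002,"tz": 0.03,"twist": 0}
    - {"tx": 0,"ty": 0,"tz": 0.022,"twist": 0}
    - {"tx": 0,"ty": 0,"tz": 0.009,"twist": 0}
    - {"tx": 0,"ty": 0,"tz": 0.002,"twist": 0}
    - {"tx": 0,"ty": 0,"tz": 0.002,"twist": 0}
    - {"tx": 0,"ty": 0,"tz": 0.002,"twist": 0}
    - {"tx": 0,"ty": 0,"tz": 0,"twist": 0}
    - {"tx": 0,"ty": 0,"tz": 0,"twist": 0}

```text
clock: 6.5
position: [0.5681, -0.1913, 0.1448]
ee_rot: [0.61, 3.081, 0.0]
force: [-0.5, 0.6, -2.1]
width: 0.253
gripper_force: 25.0
```

Emit:
move_arm:
  motion:
    - {"tx": 0,"ty": 0,"tz": 0.001,"twist": 0}
    - {"tx": 0,"ty": 0,"tz": 0.001,"twist": 0}
    - {"tx": 0,"ty": 0,"tz": 0.001,"twist": 0}
    - {"tx": 0,"ty": 0,"tz": 0,"twist": 0}
    - {"tx": 0,"ty": 0,"tz": 0,"twist": 0}

```text
clock: 7.0
position: [0.5678, -0.1913, 0.1411]
ee_rot: [-0.61, -3.082, -0.0]
force: [0.6, 0.7, -2.3]
width: 0.258
gripper_force: 25.0
```

Emit:
move_arm:
  motion:
    - {"tx": 0,"ty": 0,"tz": 0.001,"twist": 0}
    - {"tx": 0,"ty": 0,"tz": 0,"twist": 0}
    - {"tx": 0,"ty": 0,"tz": 0.001,"twist": 0}
    - {"tx": 0,"ty": 0,"tz": 0,"twist": 0}

```text
clock: 7.4
position: [0.5678, -0.1912, 0.1391]
ee_rot: [-0.61, -3.082, -0.0]
force: [-0.4, -0.6, -1.7]
width: 0.255
gripper_force: 25.0
```

Emit:
move_arm:
  motion:
    - {"tx": 0,"ty": 0,"tz": 0.001,"twist": 0}
    - {"tx": 0,"ty": 0,"tz": 0,"twist": 0}

```text
clock: 7.6
position: [0.5678, -0.1912, 0.1381]
ee_rot: [-0.61, -3.082, -0.0]
force: [-0.2, 0.1, -1.6]
width: 0.253
gripper_force: 25.0
```

Emit:
move_arm:
  motion:
    - {"tx": 0,"ty": 0,"tz": 0.001,"twist": 0}
    - {"tx": 0,"ty": 0,"tz": 0,"twist": 0}

```text
clock: 7.8
position: [0.5678, -0.1912, 0.1371]
ee_rot: [-0.61, -3.082, -0.0]
force: [-0.2, 0.9, -1.9]
width: 0.256
gripper_force: 25.0
```

Emit:
move_arm:
  motion:
    - {"tx": 0,"ty": 0,"tz": 0.001,"twist": 0}
    - {"tx": 0,"ty": 0,"tz": 0,"twist": 0}

```text
clock: 8.0
position: [0.5678, -0.1912, 0.1361]
ee_rot: [-0.61, -3.082, -0.0]
force: [0.2, -0.2, -1.1]
width: 0.255
gripper_force: 25.0
```

Emit:
move_arm:
  motion:
    - {"tx": 0,"ty": 0,"tz": 0.0005,"twist": 0}
    - {"tx": 0,"ty": 0,"tz": 0,"twist": 0}

```text
clock: 8.2
position: [0.5679, -0.1913, 0.1358]
ee_rot: [0.61, 3.082, 0.0]
force: [-1.2, -0.5, -0.3]
width: 0.253
gripper_force: 25.0
```

Emit:
move_arm:
  motion:
    - {"tx": 0,"ty": 0,"tz": 0.0005,"twist": 0}
    - {"tx": 0,"ty": 0,"tz": 0,"twist": 0}
    - {"tx": 0.001,"ty": 0,"tz": 0,"twist": 0}
    - {"tx": 0.001,"ty": 0,"tz": 0,"twist": 0}
    - {"tx": 0.001,"ty": 0,"tz": 0,"twist": 0}
    - {"tx": 0,"ty": 0,"tz": 0,"twist": 0}

```text
clock: 8.8
position: [0.5663, -0.1906, 0.1358]
ee_rot: [0.609, 3.079, -0.001]
force: [5.1, -1.8, 2.0]
width: 0.254
gripper_force: 25.0
```

```bash
python3 - <<'E'
from h import *
b=save("scene","s1");cv2.imwrite("pics/s1b.png",cv2.resize(b[180:310,90:270,::-1],(720,520),interpolation=cv2.INTER_CUBIC))
E
```

```text
(no output)
```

View pics/s1b.png

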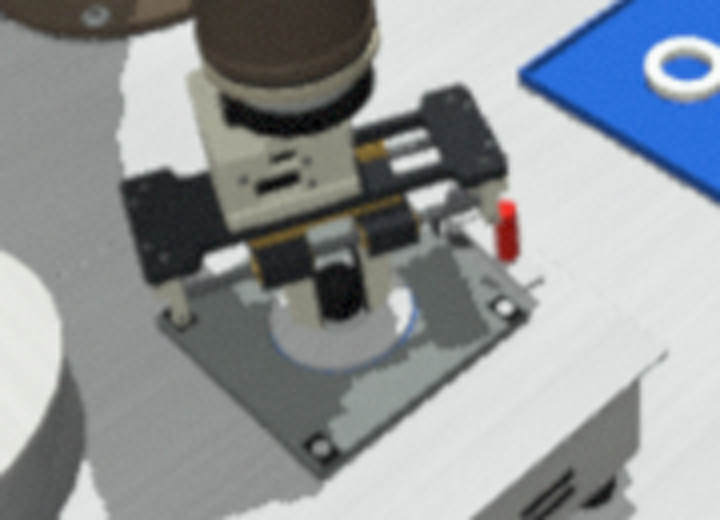

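The picture shows the cover sitting flush in the recess, with an even blue rim line around crop (345,330). The side wall pushes back and the height is the home value. I'll centre it and release.

Emit:
move_arm:
  motion:
    - {"tx": -0.0017,"ty": 0,"tz": 0,"twist": 0}
    - {"tx": 0,"ty": 0,"tz": 0,"twist": 0}

```text
clock: 9.05
position: [0.5664, -0.1906, 0.1357]
ee_rot: [-0.61, -3.081, -0.001]
force: [-1.3, 0.6, 8.4]
width: 0.255
gripper_force: 25.0
```

Emit:
move_arm:
  motion:
    - {"tx": 0,"ty": 0,"tz": 0,"twist": 0}
    - {"tx": 0,"ty": 0,"tz": 0,"twist": 0}
    - {"tx": 0,"ty": 0,"tz": 0,"twist": 0}
    - {"tx": 0,"ty": 0,"tz": -0.01,"twist": 0}
    - {"tx": 0,"ty": 0,"tz": -0.03,"twist": 0}
    - {"tx": 0,"ty": 0,"tz": -0.03,"twist": 0}
    - {"tx": 0,"ty": 0,"tz": -0.02,"twist": 0}
    - {"tx": 0,"ty": 0,"tz": 0,"twist": 0}
  gripper: 0

```text
clock: 9.85
position: [0.5682, -0.1915, 0.2289]
ee_rot: [0.609, 3.076, -0.0]
force: [0.8, 0.4, -1.1]
width: 0.501
gripper_force: 0.0
```

Emit:
move_arm:
  motion:
    - {"tx": -0.0016,"ty": 0.0322,"tz": 0,"twist": -0.09}
    - {"tx": 0,"ty": 0,"tz": 0,"twist": -0.09}
    - {"tx": 0,"ty": 0,"tz": 0,"twist": 0}

```text
clock: 10.15
position: [0.5802, -0.1607, 0.2247]
ee_rot: [-0.164, -3.136, -0.001]
force: [-0.3, -0.2, -0.5]
width: 0.5
gripper_force: 0.0
```

```bash
python3 - <<'E'
from h import *
np.set_printoptions(precision=4,suppress=True)
save("top","t2");b=save("scene","s2")
L=[]
for cam,p in(("top",(328.34,155.34)),("scene",(216.48,236.25))):
    q=[p[0]/512,p[1]/384];a=world(cam,q,.13);L.append((a,world(cam,q,.2)-a))
(a,d),(c,e)=L
s=np.linalg.lstsq(np.c_[d,-e],c-a,rcond=None)[0];print(a+s[0]*d,c+s[1]*e)
o=arm.observe();print(o["joints"],o["position"])
from scipy.spatial.transform import Rotation as R
print(R.from_rotvec(o["ee_rot"]).as_matrix())
for n,z in(("cover",.127),("cover_knob",.153)):
    for cam in("scene","top"):
        for r in arm.place_of(cam,n)[:4]:print(cam,n,round(r["conf"],2),world(cam,r["point"],z))
cv2.imwrite("pics/s2b.png",cv2.resize(b[180:310,90:270,::-1],(720,520),interpolation=cv2.INTER_CUBIC))
E
```

```text
[ 0.6127 -0.1067  0.1717] [ 0.6139 -0.1051  0.1718]
[ 0.0021  0.4014  0.2566  1.6487 -0.1107  1.1067  1.7466] [ 0.5798 -0.1623  0.2249]
[[-0.9936  0.1128 -0.0009]
 [ 0.1128  0.9936 -0.0001]
 [ 0.0009 -0.0003 -1.    ]]
scene cover 0.76 [ 0.5594 -0.1956  0.127 ]
scene cover 0.57 [0.4079 0.1418 0.127 ]
scene cover 0.33 [ 0.5554 -0.0988  0.127 ]
top cover 0.98 [0.417  0.4629 0.127 ]
top cover 0.93 [ 0.5573 -0.1866  0.127 ]
top cover 0.8 [0.3014 0.2515 0.127 ]
scene cover_knob 0.8 [0.5404 0.3399 0.153 ]
scene cover_knob 0.67 [0.627  0.1267 0.153 ]
scene cover_knob 0.65 [0.6273 0.1214 0.153 ]
scene cover_knob 0.62 [0.4132 0.1405 0.153 ]
top cover_knob 0.87 [ 0.5675 -0.1949  0.153 ]
top cover_knob 0.73 [0.2927 0.2503 0.153 ]
top cover_knob 0.63 [0.4135 0.4691 0.153 ]
top cover_knob 0.19 [0.5658 0.3057 0.153 ]
```

View pics/s2b.png

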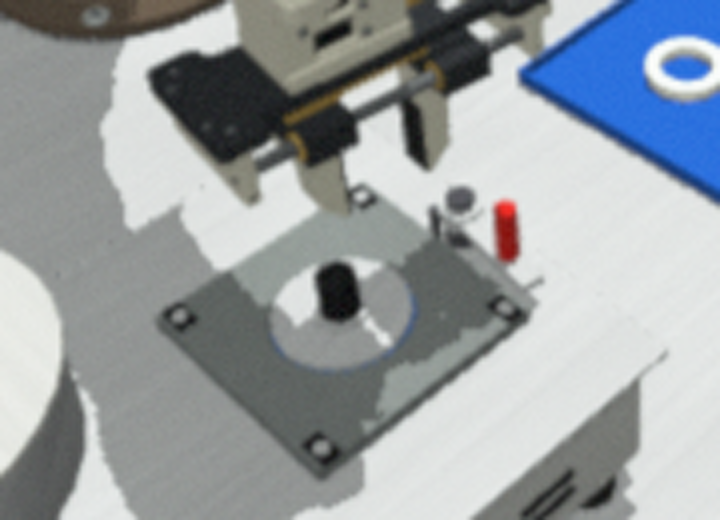

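The cover is flush in the recess with its knob at crop (338,290). The red pin at (506,230) and the pivot at (460,215) are untouched. I'll go to the pin next.

Emit:
move_arm:
  motion:
    - {"tx": -0.0127,"ty": 0.03,"tz": 0,"twist": 0}
    - {"tx": -0.0127,"ty": 0.0297,"tz": 0,"twist": 0}
    - {"tx": 0,"ty": 0,"tz": 0,"twist": 0}
    - {"tx": 0,"ty": 0,"tz": 0,"twist": 0}

```text
clock: 10.85
position: [0.6122, -0.1044, 0.225]
ee_rot: [-0.169, -3.137, 0.0]
force: [-0.1, -1.1, -0.0]
width: 0.5
gripper_force: 0.0
```

```bash
python3 - <<'E'
from h import *
b=save("scene","s3");cv2.imwrite("pics/s3b.png",cv2.resize(b[180:310,90:270,::-1],(720,520),interpolation=cv2.INTER_CUBIC))
E
```

```text
(no output)
```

View pics/s3b.png

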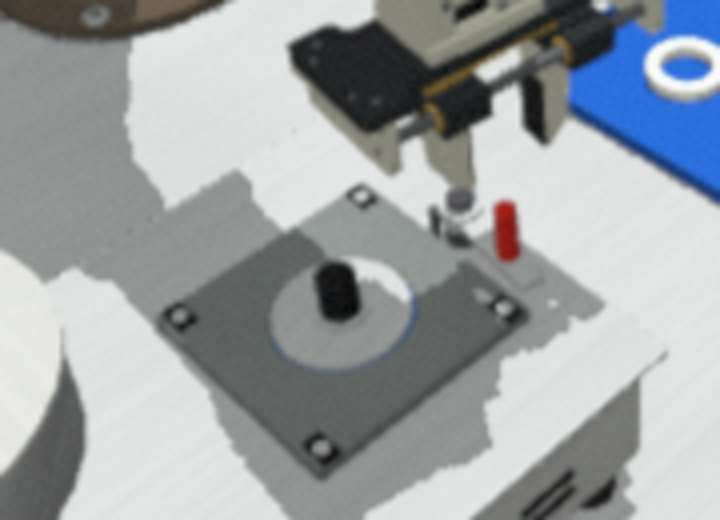

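The fingertips at (455,185) and (543,140) straddle the pin (506,205), so I can descend and close lightly.

Emit:
move_arm:
  motion:
    - {"tx": 0,"ty": -0.001,"tz": 0.03,"twist": 0}
    - {"tx": 0,"ty": 0,"tz": 0.025,"twist": 0}
    - {"tx": 0,"ty": 0,"tz": 0.017,"twist": 0}
    - {"tx": 0,"ty": 0,"tz": 0,"twist": 0}
    - {"tx": 0,"ty": 0,"tz": 0,"twist": 0}

```text
clock: 11.4
position: [0.6118, -0.1072, 0.1537]
ee_rot: [-0.173, -3.137, 0.001]
force: [0.0, -0.9, -0.0]
width: 0.502
gripper_force: 0.0
```

Emit:
move_arm:
  motion:
    - {"tx": 0,"ty": 0,"tz": 0,"twist": 0}
    - {"tx": 0,"ty": 0,"tz": 0,"twist": 0}
    - {"tx": 0,"ty": 0,"tz": 0,"twist": 0}
    - {"tx": 0,"ty": 0,"tz": 0,"twist": 0}
    - {"tx": 0,"ty": 0,"tz": 0,"twist": 0}
  gripper: 1
  squeeze: 6

```text
clock: 11.9
position: [0.6125, -0.1056, 0.1537]
ee_rot: [0.169, 3.136, 0.001]
force: [0.9, 1.5, 2.4]
width: 0.147
gripper_force: 6.0
```

Emit:
move_arm:
  motion:
    - {"tx": 0.0004,"ty": -0.0062,"tz": 0,"twist": 0.083}
    - {"tx": 0.0004,"ty": -0.0062,"tz": 0,"twist": 0.083}
    - {"tx": 0.0004,"ty": -0.0062,"tz": 0,"twist": 0.083}
    - {"tx": 0.0004,"ty": -0.0062,"tz": 0,"twist": 0.083}
    - {"tx": 0.0004,"ty": -0.0062,"tz": 0,"twist": 0.083}
    - {"tx": 0,"ty": 0,"tz": 0,"twist": 0}

```text
clock: 12.5
position: [0.5981, -0.1332, 0.1534]
ee_rot: [-1.172, -2.913, -0.001]
force: [-4.1, 3.1, 5.2]
width: 0.15
gripper_force: 6.0
```

Emit:
move_arm:
  motion:
    - {"tx": 0.0004,"ty": -0.0062,"tz": 0,"twist": 0.083}
    - {"tx": 0.0004,"ty": -0.0062,"tz": 0,"twist": 0.083}
    - {"tx": 0.0004,"ty": -0.0062,"tz": 0,"twist": 0.083}
    - {"tx": 0.0004,"ty": -0.0062,"tz": 0,"twist": 0.083}
    - {"tx": 0,"ty": 0,"tz": 0,"twist": 0}

```text
clock: 13.0
position: [0.5776, -0.1456, 0.1534]
ee_rot: [-1.879, -2.516, -0.001]
force: [-2.5, 4.1, 4.0]
width: 0.145
gripper_force: 6.0
```

Emit:
move_arm:
  motion:
    - {"tx": 0.0004,"ty": -0.0062,"tz": 0,"twist": 0.083}
    - {"tx": 0.0004,"ty": -0.0062,"tz": 0,"twist": 0.083}
    - {"tx": 0,"ty": 0,"tz": 0,"twist": 0}
    - {"tx": 0,"ty": 0,"tz": 0,"twist": 0}

```text
clock: 13.4
position: [0.5663, -0.1478, 0.1533]
ee_rot: [-2.182, -2.26, -0.001]
force: [-2.1, 4.8, 5.5]
width: 0.149
gripper_force: 6.0
```

Emit:
move_arm:
  motion:
    - {"tx": 0,"ty": -0.002,"tz": 0,"twist": 0}
    - {"tx": 0,"ty": -0.0015,"tz": 0,"twist": 0}
    - {"tx": 0,"ty": 0,"tz": 0,"twist": 0}

```text
clock: 13.7
position: [0.563, -0.1484, 0.1534]
ee_rot: [2.187, 2.255, 0.002]
force: [2.5, 5.7, 3.2]
width: 0.146
gripper_force: 6.0
```

Emit:
move_arm:
  motion:
    - {"tx": 0,"ty": -0.001,"tz": 0,"twist": 0}
    - {"tx": 0,"ty": -0.001,"tz": 0,"twist": 0}
    - {"tx": 0,"ty": 0,"tz": 0,"twist": 0}

```text
clock: 14.0
position: [0.5628, -0.1484, 0.1535]
ee_rot: [2.184, 2.253, 0.004]
force: [8.9, 4.2, -2.8]
width: 0.15
gripper_force: 6.0
```

The bar is at its stop: position no longer changes and the force rises to 8.9 N. I'll ease back, open and lift.

Emit:
move_arm:
  motion:
    - {"tx": 0,"ty": 0.001,"tz": 0,"twist": 0}
    - {"tx": 0,"ty": 0,"tz": 0,"twist": 0}
    - {"tx": 0,"ty": 0,"tz": 0,"twist": 0}
    - {"tx": 0,"ty": 0,"tz": 0,"twist": 0}
    - {"tx": 0,"ty": 0,"tz": 0,"twist": 0}
    - {"tx": 0,"ty": 0,"tz": -0.02,"twist": 0}
    - {"tx": 0,"ty": 0,"tz": -0.04,"twist": 0}
    - {"tx": 0,"ty": 0,"tz": -0.04,"twist": 0}
    - {"tx": 0,"ty": 0,"tz": -0.04,"twist": 0}
    - {"tx": 0,"ty": 0,"tz": 0,"twist": 0}
    - {"tx": 0,"ty": 0,"tz": 0,"twist": 0}
  gripper: 0

```text
clock: 15.1
position: [0.5617, -0.1489, 0.2939]
ee_rot: [2.189, 2.252, 0.002]
force: [-0.2, -0.2, -0.3]
width: 0.498
gripper_force: 0.0
```

```bash
python3 - <<'E'
from h import *
b=save("scene","s4");cv2.imwrite("pics/s4b.png",cv2.resize(b[180:310,90:270,::-1],(720,520),interpolation=cv2.INTER_CUBIC))
o=arm.observe();print(o["position"],o["force"])
E
```

```text
[ 0.56111082 -0.14847427  0.29269439] [-0.01916694  0.21750335 -0.88872092]
```

View pics/s4b.png

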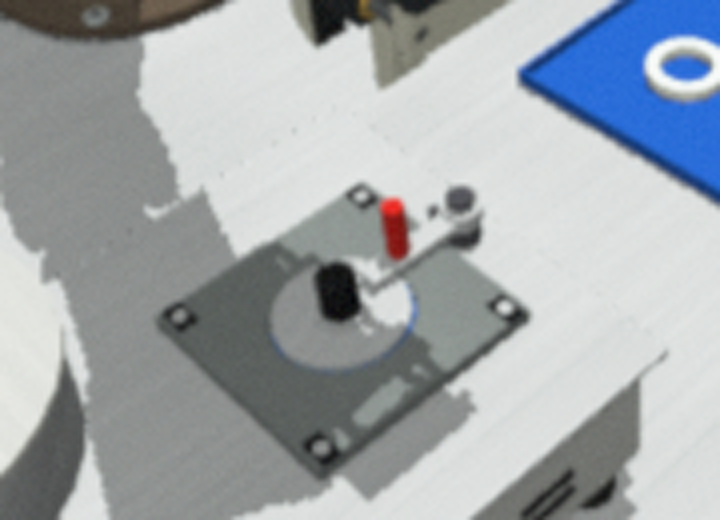

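The bar runs from the pivot (460,215) parallel to the plate edge and over the cover's rim at (375,285). The cover is still flush, so I'm handing in.

```bash
python3 -c "
from cell import arm
print(arm.sign_off())"
```

```text
the job is handed in; nothing more can be done
None
```

The job is handed in at about 15 s of the 72 s allowed: the cover is home in the recess, the hold-down bar is across it at its stop, and the gripper is clear; the judge's result was not shown.

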